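Run the board carriage home and hold the key switch of the bench tester turned

ROBOT

A 6-joint arm with a two-finger parallel gripper is mounted at the origin on a cart in front of the work surface, level with it; the furniture and walls round the work are solid. World frame = base frame: x ahead of the robot, y to its left, z up, the work surface at z = 0. Lengths are in m, angles in rad, forces in N, time in s.
With the tool pointing down it reaches from about 0.35 to 0.875 m from the base axis. Payload 4.2 kg.
Tool frame: the origin (TCP) lies at the very end of the fingers, on their centre line; the grasp point (between the pads) lies 19 mm behind it (bot.grip_point_offset is the distance from the TCP to the grasp point, in m); z points along the fingers, y is the line along which they close (so a half turn about z gives the same grasp; the last joint's range is limited). The gripper opens to 87 mm and grips with 3 to 60 N. Pads are 19 mm wide; open, the fingers measure 117 mm over their backs; the gripper's body (75 mm by 190 mm) begins 51 mm behind the grasp point.
Start: joints at [1.388, 0.385, 0.008, 0, -1.194, -0.259], TCP at [0.267, 0.565, 0.223] pointing down, gripper open.
Joint ranges: [-3.14, 3.14], [-1.21, 2.06], [-1.07, 1.41], [-3.16, 2.05], [-2.99, -0.16], [-3.1, 3.1]. Speed limits (rad/s): [2.79, 2.79, 3.14, 3.14, 3.14, 3.14].

INTERFACE

Orientations are given as a unit quaternion [w, x, y, z].
In Python, from bench import bot gives the robot as it stands. The module is installed in compiled form; this text tells all that it offers.
- The arm moves only by the tool step_arm, never from a script. Its argument "moves" is a list of rows, each an object with "translation": the shift along the world's x, y, z in m, a list of three; "spin": the turn about the world's z in degrees. A call has 1 to 20 rows; each row is the pose to reach, as a shift and turn from the pose commanded when the call began; what a row does not reach only later rows make up. A row lasts 1/12 s, in which the tool goes at most 41.7 mm and 7.16 degrees, less where a joint would pass 70% of its speed; a pose out of reach is approached as far as the arm can. A call with a gripper value outside its range is refused whole. "fingers" is the finger opening in m, from 0 to 0.087, set as the call begins (left out, the last holds). The fingers move at their own pace and stop on an object; "newtons" is the grip in N (left out, the last holds). Time passes only in rows, so rows that repeat a pose let the fingers close. It gives the time, the measured TCP pose, the force, the opening and the grip force at its end, in the units of the state.
- bot.get_obs(): the state, without advancing time (a new reading comes with each control period).
- bot.snapshot(name): name is "scene" or "top" or "wrist"; returns a dict with "color" (480x640x3 uint8, blue, green, red), "fx", "fy", "cx", "cy" (pixels), "dist" ([k1, k2, p1, p2, k3] as OpenCV has them; the pictures are not rectified), "extrinsics" (4x4, takes a point from world to camera coordinates). Camera axes: x right, y down, z forward; pixel columns grow to the right and rows downward; lengths in m; the calibration is good to about 2 mm. A picture is of the moment at which its call begins. There is no depth.
- bot.finish_job(): hands the job in; it is judged then, once.
The state is a dict: "time_s": time; "q": joint angles; "qvel": joint speeds; "tau": joint torques, N m; "position": TCP position; "ee_rot": TCP orientation; "force": force on the tool from outside, world axes, zero at the start; "ft_torque": the same for the moment, N m; "opening": finger opening in m; "grip_force": force on a finger pad.
Only numpy, scipy, OpenCV 4.12 (cv2) and the standard library are available. Lean on these libraries where they do the work, as an engineer would, in place of code of your own. Each camera call takes 0.05 s, during which the arm holds its last target. There are 200 camera calls.

TASK

Start a test on the bench tester: slide its carriage by the red knob fully home to its stop under the blue contact head, which brings the round hole of the carriage over the keyhole. Then take the key with the black and yellow bow out of the wooden tool block, work it past the sticky pins fully into the key switch, and turn it a quarter turn clockwise to its stop. The switch springs back, so finish while still gripping the key and holding it fully turned; leave the loose things around as they stand.

Things in the scene. Friction and masses are not known exactly. Their poses are not given: they have to be found in the camera images.
- tester: Bench tester, fixed: grey enclosure 170 (x) x 240 (y) x 45 mm, origin at the centre of its underside; x to the back, y to the left, z up; turned up to 0.25 rad. Two guide rods along y end in blue blocks 66 mm high at y = +-115 mm. Blue contact head over the left half: x -10 to 83, y 53 to 97 mm, top 112 mm over the bench, green lamp on it (120 mm).
- carriage (a joint): Travel of the aluminium carriage (plate 120 x 125 mm, upper side 62 mm over the bench; a green board in a black nest on it) along the tester's +y. Starts at 0 to 0.035 m; home stop at 0.090 m. Friction 2 N, stays where left. Short of home the plate covers the keyhole; at home its round hole, 25 mm wide, is centred over it.
- carriage_knob (a point): Grip point of the round red knob on the carriage plate, on its upright axis 89 mm over the bench: 19 mm in diameter there. The knob reaches from 62 to 97 mm over the bench, with an 11 mm neck at 68 to 74 mm. It lies at tester x = -52 mm, y = carriage value (so 90 mm at home).
- keyhole (a point): Centre of the keyway's mouth, 53.5 mm over the bench, at tester x = -45 mm, y = 0; axes as the tester's. Brass cylinder in a round steel bezel (38 mm wide, top at 55.5 mm), all below the carriage plate. With the lock at 0 the keyway is 13.6 mm long along the tester's x, 5.6 mm wide along y, with a 1.5 mm bevel round its mouth.
- pins (a point): Gummed-up spring pins in the keyway, in two oppopoint pairs 4 and 9 mm below its mouth (this point: between them). They press on the blade's narrow edges; the key sticks with its tip about 9 and again 14 mm below the mouth. They give way slowly: about 10 N pushes it on at 6 mm/s, 14 N at 12 mm/s, 30 N at 50 mm/s. Afterwards the blade drags with about 4 N.
- key_stop (a point): Where the key tip ends when fully in, 23.5 mm below the mouth. From 15 mm down the tip also pushes a spring plunger (3 to 5 N); the cylinder cannot turn until the tip is about 22 mm below the mouth.
- lock (a joint): Turn of the lock cylinder about the upright axis through the keyhole: 0 at rest, growing clockwise seen from above, stop at 1.571 rad (a quarter turn). A spring turns it back, torque 0.03 N m at 0, 0.12 N m at the stop. The blade has about 0.15 rad of play either way in the keyway, so the key must be turned that much farther.
- tool_block: Wooden tool block 130 (x) x 56 (y) x 45 mm, fixed, origin at the centre of its underside, turned up to 0.4 rad. The key stands in a slot at x = -38 mm (the end toward the robot); six driver bits, up to 81 mm over the bench, stand at x = 14 to 58 mm.
- key: Key, 70 mm long, about 40 g, origin at the blade's tip, z up to the bow. Steel blade 12 (x) x 4 (y) x 34 mm with a bevelled nose; bow of black plastic with yellow inlay 30 (x) x 10 (y) x 36 mm, z = 34 to 70 mm. Starts upright in the tool block, bow resting on the block's top, blade width along the block's y. Fits the keyway either way round.
- key_tip (a point): Tip of the key's blade (the key's origin, with its axes). Fully in, it is 30 mm over the bench and the bow's underside 64 mm.
- key_bow (a point): Grip point of the key in its bow, 59 mm above the tip, 25 mm above the bow's underside; the bow is 10 mm thick along the key's y.
- dropper_bottle: Loose white dropper bottle with an orange tip, 39 mm wide, 112 mm high, standing behind the tester to the right. Bystander.
- brass_fitting: Loose brass push-in fitting with a black collar, 16 mm wide, 26 mm high, standing near the bench edge between the tester and the tool block. Bystander.
- parts_carton: Loose brown carton, 64 x 104 x 41 mm, lying behind the tester. Bystander.

How it is judged:
By the outcome, as a careful person would: the job done as asked, in the order asked, and still so for the second after the job is handed in, while the arm keeps its last pose, push and grip.
It also fails if it takes over 64 s, if anything falls off the work surface, if the arm or the gripper's body presses on something with over 40 N, if the wrist force passes 120 N, or if a joint passes its speed limit or range.

## Working session

There is one attempt and no reset: what is moved stays moved. The work goes in short steps, Python scripts to look and compute and a tool call to move; the robot and the scene stay as the last step left them, time stands still between calls to the robot, and variables do not carry over. Pictures are saved under pics/ and viewed, at most 13 in all, crops included, and the job is handed in when it is done.

Besides the shell and the picture viewer there is one more tool, called by a JSON object that holds its "fn" and its "kwargs", one argument or row to a line. step_arm: Moves the arm, as the interface text tells. Its arguments: {"type":"object","properties":{"moves":{"type":"array"},"fingers":{"type":"number"},"newtons":{"type":"number"}},"required":["moves"]}

```bash
mkdir -p pics; cat > h.py <<'E'
import numpy as np, cv2
from bench import bot
def snap(n,f):
    s=bot.snapshot(n); cv2.imwrite('pics/'+f,s['color'])
    np.save('pics/'+f+'.npy',{k:v for k,v in s.items() if k!='color'},allow_pickle=True); return s
def load(f): return np.load('pics/'+f+'.npy',allow_pickle=True).item()
def K(s): return np.array([[s['fx'],0,s['cx']],[0,s['fy'],s['cy']],[0,0,1.]])
def pt(s,u,v,z):
    n=cv2.undistortPoints(np.array([[[u,v]]],float),K(s),np.array(s['dist'],float))[0,0]
    E=np.array(s['extrinsics']);R=E[:3,:3];t=E[:3,3]
    d=R.T@np.array([n[0],n[1],1]);c=-R.T@t
    return c+d*(z-c[2])/d[2]
def proj(s,P):
    E=np.array(s['extrinsics']);P=np.atleast_2d(np.array(P,float))
    return cv2.projectPoints(P,cv2.Rodrigues(E[:3,:3])[0],E[:3,3],K(s),np.array(s['dist'],float))[0][:,0]
E
python3 - <<'E'
from h import *
snap('top','t1.png');snap('scene','s1.png')
o=bot.get_obs();print({k:np.round(v,4) for k,v in o.items()},bot.grip_point_offset)
E
```

```text
{'time_s': np.float64(0.1), 'q': array([ 1.3876e+00,  3.8550e-01,  6.8000e-03, -5.0000e-04, -1.1940e+00,
       -2.5860e-01]), 'qvel': array([ 0.0014, -0.0027,  0.0021,  0.0018,  0.0016,  0.0013]), 'tau': array([-3.00000e-04, -3.91687e+01,  1.87936e+01,  4.23200e+00,
        1.35000e-02, -1.00000e-04]), 'position': array([0.267 , 0.5645, 0.2216]), 'ee_rot': array([ 1.000e-03,  9.757e-01, -2.192e-01, -2.000e-04]), 'force': array([0.3073, 0.6155, 0.1871]), 'ft_torque': array([-0.016 , -0.0335,  0.022 ]), 'grip_force': np.float64(0.0), 'opening': np.float64(0.0867)} 0.0187
```

View pics/t1.png

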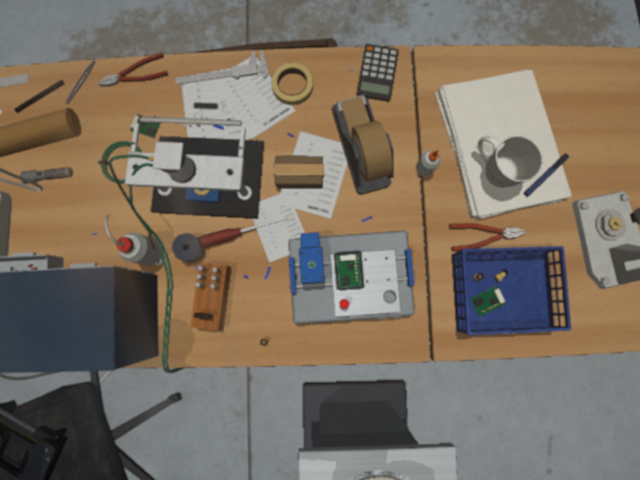

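View pics/s1.png

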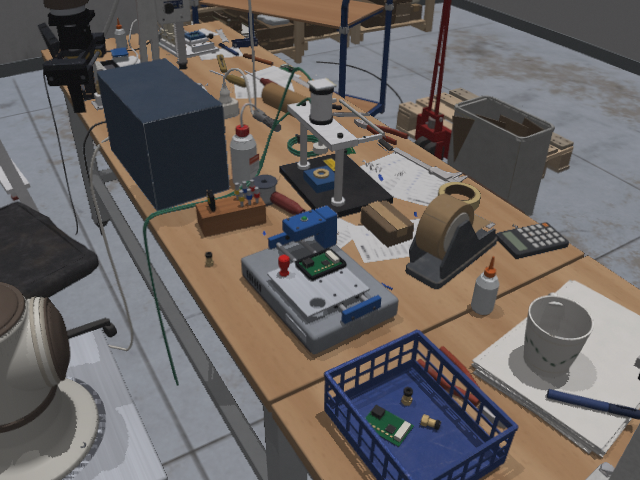

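The top view shows the tester at about (350,277), the knob at (344,304), the carriage hole at (390,297), and the tool block at (210,297) with the key at (203,316). I'll enlarge it for precision.

```bash
python3 - <<'E'
from h import *
im=cv2.imread('pics/t1.png')
a=cv2.resize(im[225:335,280:425],None,fx=5,fy=5,interpolation=cv2.INTER_CUBIC)
cv2.imwrite('pics/c1.png',a)
b=cv2.resize(im[255:350,180:280],None,fx=6,fy=6,interpolation=cv2.INTER_CUBIC)
cv2.imwrite('pics/c2.png',b)
s=load('t1.png')
for u,v,z in [(344,304,.097),(390,297,.062),(203,316,.08),(264,342,.026),(291,323,.045),(413,319,.045)]: print(u,v,pt(s,u,v,z).round(4))
E
```

```text
344 304 [0.4434 0.0622 0.097 ]
390 297 [ 0.4542 -0.0286  0.062 ]
203 316 [0.4269 0.3284 0.08  ]
264 342 [0.3719 0.22   0.026 ]
291 323 [0.409  0.1641 0.045 ]
413 319 [ 0.4102 -0.0744  0.045 ]
```

View pics/c1.png

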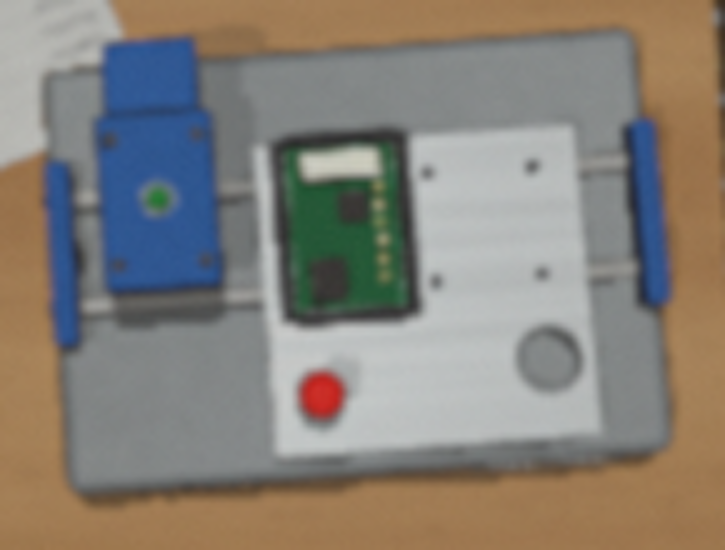

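View pics/c2.png

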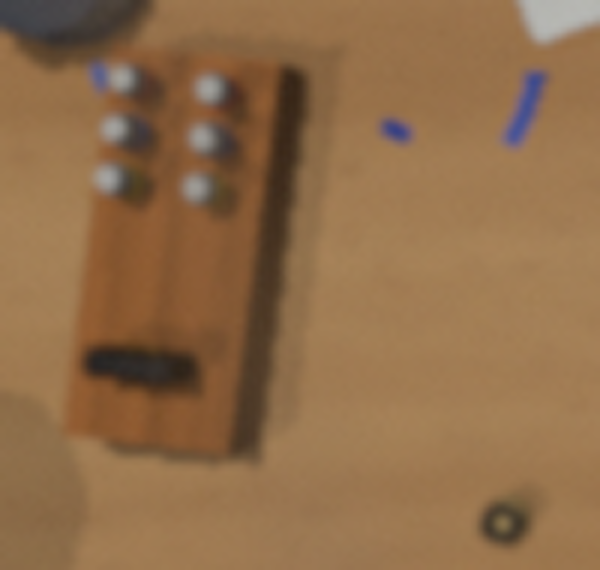

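Crop 1 shows the enclosure corners, the red knob at (322,393) and the hole at (549,357). Crop 2 shows the block corners and the key bow at about (140,366). Next I'll fit poses to these.

```bash
python3 - <<'E'
from h import *
s=load('t1.png')
def c(x,y,f,u0,v0,z): return pt(s,(x+.5)/f-.5+u0,(y+.5)/f-.5+v0,z)[:2]
def fit(L,W):
    L=np.array(L);W=np.array(W);a=L-L.mean(0);b=W-W.mean(0)
    th=np.arctan2((a[:,0]*b[:,1]-a[:,1]*b[:,0]).sum(),(a*b).sum())
    R=np.array([[np.cos(th),-np.sin(th)],[np.sin(th),np.cos(th)]]);t=W.mean(0)-R@L.mean(0)
    print('yaw',th.round(4),'org',t.round(4),'res mm',((L@R.T+t-W)*1000).round(1).tolist());return R,t
C=lambda x,y,z:c(x,y,5,280,225,z)
R,t=fit([[-.085,.12],[-.085,-.12],[.085,-.12],[.085,.12]],[C(77,493,.043),C(670,447,.043),C(635,30,.043),C(44,72,.043)])
k=C(322,395,.095);h=C(549,357,.062);l=C(158,200,.12)
print('knob',k.round(4),R.T@(k-t),'hole',h.round(4),R.T@(h-t),'lamp',R.T@(l-t))
d=k-h;print('yaw from knob-hole',np.arctan2(d[1],d[0])-np.arctan2(90,-7))
print('keyhole',R@[-.045,0]+t,'knob home',R@[-.052,.09]+t)
B=lambda x,y,z:c(x,y,6,180,255,z)
R,t=fit([[-.065,.028],[-.065,-.028],[.065,-.028]],[B(65,432,.045),B(234,458,.045),B(283,64,.045)])
q=B(141,365,.08);print('key',q,R.T@(q-t),'pred',R@[-.038,0]+t)
a=B(84,358,.08);b=B(198,373,.08);print(np.linalg.norm(a-b),np.arctan2(*(a-b)[::-1])-np.pi/2)
print('fitting',B(503,522,.026))
E
```

```text
yaw 0.0465 org [0.4972 0.0438] res mm [[-1.6, 3.3], [-1.9, -3.6], [2.1, -0.9], [1.5, 1.2]]
knob [0.4441 0.062 ] [-0.05216151  0.02068307] hole [ 0.4561 -0.0275] [-0.04435802 -0.0693515 ] lamp [0.0222097  0.07561655]
yaw from knob-hole 0.055380782054448296
keyhole [0.45226269 0.04170095] knob home [0.44108263 0.13127777]
yaw -0.1359 org [0.4653 0.3262] res mm [[-1.2, -0.0], [0.6, 0.6], [0.6, -0.6]]
key [0.42797968 0.32825467] [-0.03721711 -0.00305471] pred [0.42761778 0.33138727]
0.036891441336036994 -0.14518830825260687
fitting [0.37273107 0.22110485]
```

{"fn": "step_arm", "kwargs": {
  "moves": [
    {"translation":[0,-0.03,0],"spin":0},
    {"translation":[0,-0.07,0],"spin":0},
    {"translation":[0,-0.11,0],"spin":0},
    {"translation":[0,-0.15,0],"spin":0},
    {"translation":[0,-0.19,0],"spin":3},
    {"translation":[0,-0.23,0],"spin":6},
    {"translation":[0.02,-0.265,0],"spin":9},
    {"translation":[0.045,-0.295,0],"spin":12},
    {"translation":[0.07,-0.325,0],"spin":15},
    {"translation":[0.09,-0.36,0],"spin":18},
    {"translation":[0.11,-0.395,0],"spin":21},
    {"translation":[0.13,-0.43,0],"spin":24},
    {"translation":[0.15,-0.465,0],"spin":28},
    {"translation":[0.177,-0.495,0],"spin":28},
    {"translation":[0.177,-0.502,-0.03],"spin":28},
    {"translation":[0.177,-0.502,-0.05],"spin":28},
    {"translation":[0.177,-0.502,-0.05],"spin":28},
    {"translation":[0.177,-0.502,-0.05],"spin":28},
    {"translation":[0.177,-0.502,-0.05],"spin":28}
  ],
  "fingers": 0.05
}}

```text
time_s: 1.68
position: [0.4449, 0.0635, 0.1736]
ee_rot: [-0.0, 1.0, 0.024, 0.001]
force: [-0.2, 0.9, -0.1]
opening: 0.0503
grip_force: 0.0
```

```bash
python3 - <<'E'
from h import *
s=snap('wrist','w1.png');o=bot.get_obs();print({k:np.round(v,4) for k,v in o.items()})
print('pred knob top',proj(s,[[.4441,.062,.097]]),'keyhole-hole',proj(s,[[.4561,-.0275,.062]]))
E
```

```text
{'time_s': np.float64(1.7333), 'q': array([ 5.0620e-01,  1.2910e-01, -4.7740e-01,  7.0000e-04, -9.6150e-01,
        1.1126e+00]), 'qvel': array([ 0.0059, -0.0089,  0.003 , -0.003 ,  0.0018,  0.0008]), 'tau': array([-2.13500e-01, -2.30441e+01,  1.63339e+01,  3.61640e+00,
        6.96000e-02, -9.00000e-04]), 'position': array([0.4451, 0.0638, 0.174 ]), 'ee_rot': array([-4.000e-04,  9.997e-01,  2.420e-02,  1.300e-03]), 'force': array([0.1772, 0.7804, 0.0552]), 'ft_torque': array([-0.0329, -0.015 , -0.0248]), 'grip_force': np.float64(0.0), 'opening': np.float64(0.0499)}
pred knob top [[319.86615826 249.18904898]] keyhole-hole [[425.63734122 229.03058376]]
```

View pics/w1.png

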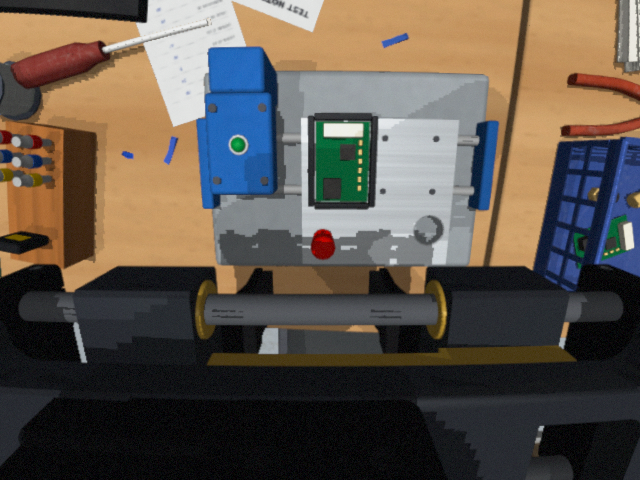

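The wrist view shows the knob head at about (322,237), the hole at (428,229), the lamp at (238,144) and the tester's near edge at y≈264. I'll check these against the model.

```bash
python3 - <<'E'
from h import *
s=load('w1.png')
for n,u,v,z in [('knobtop',321,233,.097),('knobmid',322,246,.08),('hole',428.5,229.5,.062),('lamp',238.5,144.5,.12),('FL',215,265,.043),('FR',474,265,.043),('BR',488,76,.043)]: print(n,pt(s,u,v,z).round(4))
E=np.array(s['extrinsics']);print('cam',-E[:3,:3].T@E[:3,3],E[2,:3])
im=s and cv2.imread('pics/w1.png');h=cv2.cvtColor(im,cv2.COLOR_BGR2HSV)
m=(((h[...,0]<8)|(h[...,0]>172))&(h[...,1]>170)&(h[...,2]>60));m[:,:290]=0;m[:,360:]=0
y,x=np.where(m);print(x.min(),x.max(),y.min(),y.max(),x.mean(),y.mean())
E
```

```text
knobtop [0.4566 0.0617 0.097 ]
knobmid [0.442  0.0602 0.08  ]
hole [ 0.4558 -0.03    0.062 ]
lamp [0.5171 0.1169 0.12  ]
FL [0.4084 0.1589 0.043 ]
FR [ 0.4199 -0.0845  0.043 ]
BR [ 0.5849 -0.0715  0.043 ]
cam [0.5131076  0.06448191 0.33703709] [-0.24741346 -0.01035427 -0.96885467]
311 334 230 258 322.561797752809 244.2996254681648
```

Camera geometry explains the knob: its top is the lower end at y≈250, matching the prediction (0.444, 0.062). Descend and grip.

{"fn": "step_arm", "kwargs": {
  "moves": [
    {"translation":[-0.001,-0.002,-0.03],"spin":0},
    {"translation":[-0.001,-0.002,-0.06],"spin":0},
    {"translation":[-0.001,-0.002,-0.08],"spin":0},
    {"translation":[-0.001,-0.002,-0.095],"spin":0},
    {"translation":[-0.001,-0.002,-0.102],"spin":0},
    {"translation":[-0.001,-0.002,-0.102],"spin":0},
    {"translation":[-0.001,-0.002,-0.102],"spin":0}
  ]
}}

```text
time_s: 2.32
position: [0.4441, 0.0618, 0.0716]
ee_rot: [-0.0, 1.0, 0.024, 0.001]
force: [0.0, -0.1, 0.6]
opening: 0.05
grip_force: 0.0
```

{"fn": "step_arm", "kwargs": {
  "moves": [
    {"translation":[0,0,0],"spin":0},
    {"translation":[0,0,0],"spin":0},
    {"translation":[0,0,0],"spin":0},
    {"translation":[0,0,0],"spin":0},
    {"translation":[0,0,0],"spin":0},
    {"translation":[0,0,0],"spin":0},
    {"translation":[0,0,0],"spin":0},
    {"translation":[0,0,0],"spin":0}
  ],
  "fingers": 0.0,
  "newtons": 15
}}

```text
time_s: 2.98
position: [0.4434, 0.0611, 0.0708]
ee_rot: [-0.0, 1.0, 0.024, 0.0]
force: [-1.4, 0.2, 2.4]
opening: 0.0177
grip_force: 14.9
```

{"fn": "step_arm", "kwargs": {
  "moves": [
    {"translation":[-0.0005,0.01,0],"spin":0},
    {"translation":[-0.001,0.02,0],"spin":0},
    {"translation":[-0.0015,0.03,0],"spin":0},
    {"translation":[-0.002,0.04,0],"spin":0},
    {"translation":[-0.0025,0.05,0],"spin":0},
    {"translation":[-0.003,0.058,0],"spin":0},
    {"translation":[-0.003,0.062,0],"spin":0},
    {"translation":[-0.003,0.062,0],"spin":0},
    {"translation":[-0.003,0.062,0],"spin":0}
  ]
}}

```text
time_s: 3.73
position: [0.4406, 0.1242, 0.0708]
ee_rot: [-0.001, 1.0, 0.024, 0.001]
force: [1.3, 0.8, 4.0]
opening: 0.0177
grip_force: 14.8
```

{"fn": "step_arm", "kwargs": {
  "moves": [
    {"translation":[0,0.002,0],"spin":0},
    {"translation":[0,0.004,0],"spin":0},
    {"translation":[0,0.006,0],"spin":0},
    {"translation":[-0.0005,0.008,0],"spin":0},
    {"translation":[-0.0005,0.01,0],"spin":0},
    {"translation":[-0.0005,0.01,0],"spin":0},
    {"translation":[-0.0005,0.01,0],"spin":0}
  ]
}}

```text
time_s: 4.32
position: [0.4401, 0.1323, 0.0707]
ee_rot: [0.001, 1.0, 0.024, 0.0]
force: [4.4, -5.1, 4.2]
opening: 0.0177
grip_force: 14.8
```

{"fn": "step_arm", "kwargs": {
  "moves": [
    {"translation":[0,0.002,0],"spin":0},
    {"translation":[0,0.004,0],"spin":0},
    {"translation":[0,0.004,0],"spin":0},
    {"translation":[0,0.004,0],"spin":0},
    {"translation":[0,0.004,0],"spin":0}
  ]
}}

```text
time_s: 4.73
position: [0.4399, 0.1325, 0.0706]
ee_rot: [0.004, 1.0, 0.024, -0.001]
force: [12.3, -20.0, 5.1]
opening: 0.0179
grip_force: 14.8
```

```bash
python3 - <<'E'
from h import *
o=bot.get_obs();print({k:np.round(v,4) for k,v in o.items() if k in('position','force','opening')})
s=snap('wrist','w2.png')
im=s['color'];cv2.imwrite('pics/w2c.png',cv2.resize(im[90:330,200:520],None,fx=2.5,fy=2.5,interpolation=cv2.INTER_CUBIC))
E
```

```text
{'position': array([0.4399, 0.1325, 0.0706]), 'force': array([ 12.2628, -20.0149,   5.0846]), 'opening': np.float64(0.0179)}
```

View pics/w2c.png

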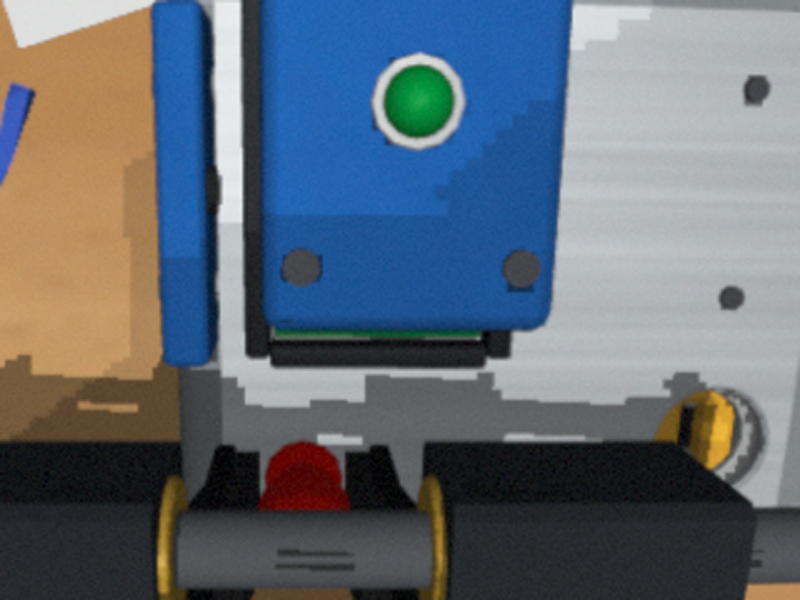

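The crop shows the carriage against its stop: the brass cylinder and keyway are visible through the hole at about (705,430), and the y force rose to 20 N. Relax, release, lift, and go over to see the keyhole.

{"fn": "step_arm", "kwargs": {
  "moves": [
    {"translation":[0,-0.004,0],"spin":0},
    {"translation":[0,-0.004,0],"spin":0}
  ]
}}

```text
time_s: 4.95
position: [0.4401, 0.1321, 0.0707]
ee_rot: [0.0, 1.0, 0.023, 0.0]
force: [2.7, -1.9, 4.8]
opening: 0.0172
grip_force: 14.8
```

{"fn": "step_arm", "kwargs": {
  "moves": [
    {"translation":[0,-0.004,0],"spin":0},
    {"translation":[0,-0.004,0],"spin":0},
    {"translation":[0,-0.004,0],"spin":0},
    {"translation":[0,-0.004,0],"spin":0},
    {"translation":[0,-0.004,0.02],"spin":0},
    {"translation":[0,-0.004,0.05],"spin":0},
    {"translation":[0,-0.02,0.08],"spin":0},
    {"translation":[-0.01,-0.05,0.11],"spin":0},
    {"translation":[-0.02,-0.08,0.12],"spin":0},
    {"translation":[-0.02,-0.09,0.12],"spin":0},
    {"translation":[-0.02,-0.09,0.12],"spin":0},
    {"translation":[-0.02,-0.09,0.12],"spin":0}
  ],
  "fingers": 0.04
}}

```text
time_s: 5.95
position: [0.4192, 0.0427, 0.1899]
ee_rot: [0.0, 1.0, 0.023, -0.001]
force: [0.3, -0.2, -0.2]
opening: 0.0399
grip_force: 0.0
```

```bash
python3 - <<'E'
from h import *
o=bot.get_obs();print({k:np.round(v,4) for k,v in o.items() if k in('position','force','opening')})
s=snap('wrist','w3.png')
p=proj(s,[[.4523,.0417,.0535],[.4411,.1313,.097]]);print(p)
snap('top','t3.png')
im=s['color'];a,b=p[0].astype(int)
print(a,b);cv2.imwrite('pics/w3c.png',np.hstack([cv2.resize(im[b-40:b+40,a-50:a+50],None,fx=4,fy=4,interpolation=cv2.INTER_CUBIC)]+[cv2.resize(cv2.imread('pics/t3.png')[225:335,280:425][40:110,15:103],(400,320),interpolation=cv2.INTER_CUBIC)]))
E
```

```text
{'position': array([0.4192, 0.0427, 0.1899]), 'force': array([ 0.2984, -0.1512, -0.2448]), 'opening': np.float64(0.0399)}
[[321.16874818 194.13611758]
 [206.39135836 210.20554835]]
321 194
```

View pics/w3c.png

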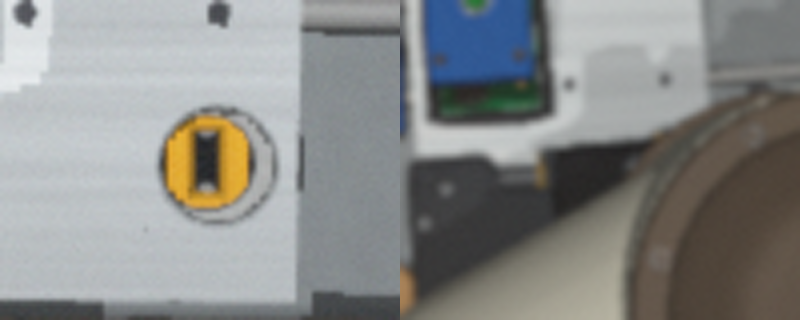

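The keyhole shows in the hole but is off-centre by about 2.5 mm: the second relax shift pulled the carriage back while the fingers were opening. I'll redo the last push.

{"fn": "step_arm", "kwargs": {
  "moves": [
    {"translation":[0.01,0.03,0],"spin":0},
    {"translation":[0.02,0.06,0],"spin":0},
    {"translation":[0.021,0.087,-0.01],"spin":0},
    {"translation":[0.021,0.087,-0.04],"spin":0},
    {"translation":[0.021,0.087,-0.07],"spin":0},
    {"translation":[0.021,0.087,-0.1],"spin":0},
    {"translation":[0.021,0.087,-0.117],"spin":0},
    {"translation":[0.021,0.087,-0.117],"spin":0},
    {"translation":[0.021,0.087,-0.117],"spin":0}
  ]
}}

```text
time_s: 6.8
position: [0.4403, 0.1303, 0.0723]
ee_rot: [0.001, 1.0, 0.024, -0.001]
force: [0.5, 0.6, 1.3]
opening: 0.0401
grip_force: 0.0
```

{"fn": "step_arm", "kwargs": {
  "moves": [
    {"translation":[0,0,0],"spin":0},
    {"translation":[0,0,0],"spin":0},
    {"translation":[0,0,0],"spin":0},
    {"translation":[0,0,0],"spin":0},
    {"translation":[0,0.001,0],"spin":0},
    {"translation":[0,0.002,0],"spin":0},
    {"translation":[0,0.003,0],"spin":0},
    {"translation":[0,0.004,0],"spin":0},
    {"translation":[0,0.005,0],"spin":0},
    {"translation":[0,0.005,0],"spin":0},
    {"translation":[0,0.005,0],"spin":0}
  ],
  "fingers": 0.0
}}

```text
time_s: 7.72
position: [0.441, 0.1325, 0.0744]
ee_rot: [0.002, 1.0, 0.024, -0.0]
force: [3.8, -11.4, 6.9]
opening: 0.0177
grip_force: 15.0
```

{"fn": "step_arm", "kwargs": {
  "moves": [
    {"translation":[0,0,0],"spin":0},
    {"translation":[0,0,0],"spin":0},
    {"translation":[0,0,0],"spin":0},
    {"translation":[0,0,0],"spin":0},
    {"translation":[0,0,0.02],"spin":0},
    {"translation":[0,0,0.05],"spin":0},
    {"translation":[0,-0.02,0.08],"spin":0},
    {"translation":[-0.01,-0.05,0.11],"spin":0},
    {"translation":[-0.02,-0.08,0.117],"spin":0},
    {"translation":[-0.02,-0.09,0.117],"spin":0},
    {"translation":[-0.02,-0.09,0.117],"spin":0},
    {"translation":[-0.02,-0.09,0.117],"spin":0}
  ],
  "fingers": 0.04
}}

```text
time_s: 8.72
position: [0.4206, 0.045, 0.1902]
ee_rot: [-0.0, 1.0, 0.023, -0.0]
force: [-0.4, 0.4, -0.7]
opening: 0.0401
grip_force: 0.0
```

```bash
python3 - <<'E'
from h import *
o=bot.get_obs();print({k:np.round(v,4) for k,v in o.items() if k in('position','force','opening')})
s=snap('wrist','w4.png');im=s['color']
a,b=proj(s,[[.4523,.0417,.0535]])[0].astype(int);x0,y0=a-25,b-25
c=im[y0:y0+50,x0:x0+50];h=cv2.cvtColor(c,cv2.COLOR_BGR2HSV)
br=((h[...,0]>12)&(h[...,0]<32)&(h[...,1]>150)).astype(np.uint8)
pts=cv2.findNonZero(br);e=cv2.minEnclosingCircle(pts);print('brass',e[0][0]+x0,e[0][1]+y0,e[1])
u,v=e[0][0]+x0,e[0][1]+y0;print(pt(s,u,v,.0545))
g=cv2.cvtColor(c,cv2.COLOR_BGR2GRAY);dk=(g<70).astype(np.uint8)
n,l,st,ce=cv2.connectedComponentsWithStats(dk)
for i in range(1,n):
    if st[i,4]>8: 
        q=pt(s,ce[i][0]+x0,ce[i][1]+y0,.0535);print(st[i],ce[i]+[x0,y0],q.round(4))
        print(cv2.minAreaRect(cv2.findNonZero((l==i).astype(np.uint8))))
print('hole pred px radius',proj(s,[[.4523,.0417,.062],[.4523,.0292,.062]]))
cv2.imwrite('pics/w4c.png',cv2.resize(c,(600,600),interpolation=cv2.INTER_CUBIC));print(x0,y0)
E
```

```text
{'position': array([0.4206, 0.045 , 0.1902]), 'force': array([-0.3629,  0.4073, -0.6775]), 'opening': np.float64(0.0401)}
brass 324.5 195.875 11.303445816040039
[0.45251934 0.04096069 0.0545    ]
[48 14  2 21 37] [346.43243243 194.64864865] [0.4544 0.0212 0.0535]
((48.5, 24.0), (20.0, 1.0), 90.0)
[24 20  6 12 69] [324.47826087 195.26086957] [0.4529 0.041  0.0535]
((26.5, 25.5), (11.0, 5.0), 90.0)
hole pred px radius [[323.73317527 197.13669648]
 [337.96009095 197.78405901]]
298 170
```

View pics/w4c.png

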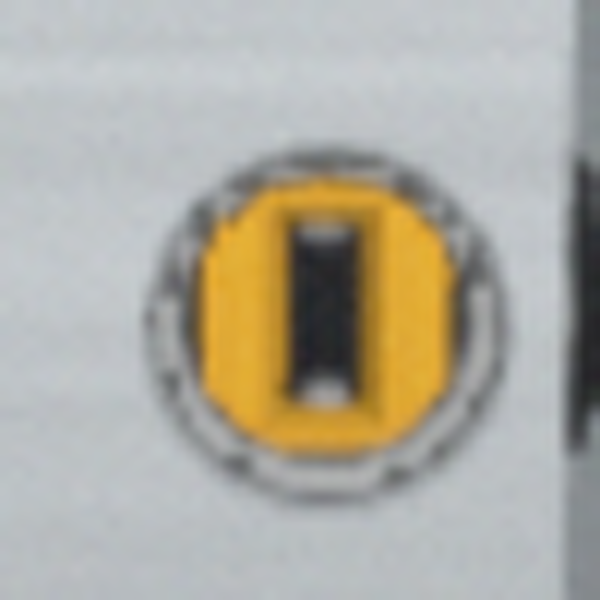

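The carriage is home and the hole is concentric with the cylinder; the keyway centre comes out at about (0.4525, 0.0415). Now to the key, turning clockwise so the wrist camera faces away from the navy box.

{"fn": "step_arm", "kwargs": {
  "moves": [
    {"translation":[0,0.01,0],"spin":-5},
    {"translation":[0,0.03,0],"spin":-11},
    {"translation":[0,0.05,0],"spin":-17},
    {"translation":[0,0.07,0],"spin":-23},
    {"translation":[0,0.09,0],"spin":-29},
    {"translation":[0,0.11,0],"spin":-35},
    {"translation":[0,0.13,0],"spin":-41},
    {"translation":[0,0.15,0],"spin":-47},
    {"translation":[0,0.17,0],"spin":-53},
    {"translation":[0,0.19,0],"spin":-59},
    {"translation":[0,0.21,0],"spin":-65},
    {"translation":[0,0.23,0],"spin":-71},
    {"translation":[0.002,0.25,0],"spin":-77},
    {"translation":[0.004,0.265,0],"spin":-83},
    {"translation":[0.006,0.275,0],"spin":-89},
    {"translation":[0.007,0.285,-0.01],"spin":-95},
    {"translation":[0.007,0.285,-0.02],"spin":-100},
    {"translation":[0.007,0.285,-0.02],"spin":-101},
    {"translation":[0.007,0.285,-0.02],"spin":-101},
    {"translation":[0.007,0.285,-0.02],"spin":-101}
  ],
  "fingers": 0.035
}}

```text
time_s: 10.43
position: [0.4276, 0.3305, 0.1703]
ee_rot: [-0.0, -0.655, 0.756, -0.0]
force: [-0.5, 0.9, -0.0]
opening: 0.035
grip_force: 0.0
```

```bash
python3 - <<'E'
from h import *
o=bot.get_obs();print({k:np.round(v,4) for k,v in o.items() if k in('position','ee_rot','q','opening')})
s=snap('wrist','w5.png')
im=s['color'];p=proj(s,[[.4278,.33,.081]])[0];print(p)
a,b=p.astype(int);x0,y0=max(a-60,0),max(b-60,0)
cv2.imwrite('pics/w5c.png',cv2.resize(im[y0:y0+100,x0:x0+130],None,fx=6,fy=6,interpolation=cv2.INTER_CUBIC));print(x0,y0)
E
```

```text
{'q': array([ 9.5830e-01,  2.8730e-01, -2.7720e-01,  3.0000e-04, -1.0070e+00,
       -1.1009e+00]), 'position': array([0.4276, 0.3305, 0.1703]), 'ee_rot': array([-3.000e-04, -6.550e-01,  7.556e-01, -2.000e-04]), 'opening': np.float64(0.035)}
[321.45174268 244.45626402]
261 184
```

View pics/w5c.png

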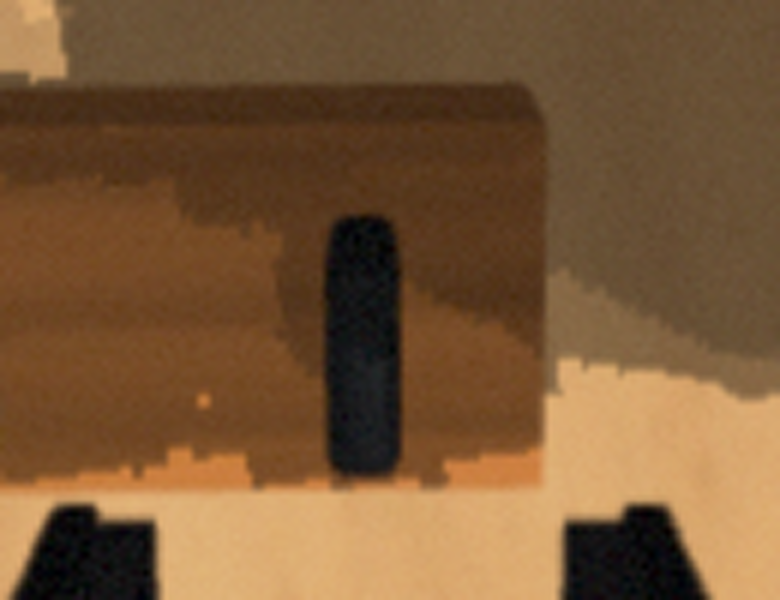

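The bow is the dark bar, crop columns 328–400 and rows 215–476, parallel to the finger plane, so the yaw is right.

```bash
python3 - <<'E'
from h import *
s=load('w5.png')
for v,z in [(476,.081),(476,.079),(215,.045),(215,.047)]: print(v,z,pt(s,321.4,v/6+184,z).round(4))
for u,v in [(545,110),(545,488)]: print('blk',pt(s,u/6+261,v/6+184,.045).round(4))
E
```

```text
476 0.081 [0.4301 0.3455 0.081 ]
476 0.079 [0.4302 0.3462 0.079 ]
215 0.045 [0.4259 0.3175 0.045 ]
215 0.047 [0.4259 0.3171 0.047 ]
blk [0.3975 0.3059 0.045 ]
blk [0.4044 0.3634 0.045 ]
```

{"fn": "step_arm", "kwargs": {
  "moves": [
    {"translation":[0,0.001,-0.03],"spin":0},
    {"translation":[0,0.001,-0.06],"spin":0},
    {"translation":[0,0.001,-0.085],"spin":0},
    {"translation":[0,0.001,-0.105],"spin":0},
    {"translation":[0,0.001,-0.115],"spin":0},
    {"translation":[0,0.001,-0.119],"spin":0},
    {"translation":[0,0.001,-0.119],"spin":0},
    {"translation":[0,0.001,-0.119],"spin":0}
  ]
}}

```text
time_s: 11.15
position: [0.4284, 0.3318, 0.0527]
ee_rot: [0.001, -0.654, 0.756, 0.0]
force: [0.7, -0.5, 0.3]
opening: 0.0353
grip_force: 0.0
```

{"fn": "step_arm", "kwargs": {
  "moves": [
    {"translation":[0,0,0],"spin":0},
    {"translation":[0,0,0],"spin":0},
    {"translation":[0,0,0],"spin":0},
    {"translation":[0,0,0],"spin":0},
    {"translation":[0,0,0],"spin":0},
    {"translation":[0,0,0],"spin":0},
    {"translation":[0,0,0],"spin":0},
    {"translation":[0,0,0],"spin":0}
  ],
  "fingers": 0.0,
  "newtons": 50
}}

```text
time_s: 11.82
position: [0.4278, 0.3312, 0.0519]
ee_rot: [0.0, -0.654, 0.756, -0.0]
force: [-1.5, 0.3, 2.2]
opening: 0.0097
grip_force: 50.0
```

{"fn": "step_arm", "kwargs": {
  "moves": [
    {"translation":[0,0,0.01],"spin":0},
    {"translation":[0,0,0.025],"spin":0},
    {"translation":[0,0,0.045],"spin":0},
    {"translation":[0,0,0.07],"spin":0},
    {"translation":[0,0,0.1],"spin":0},
    {"translation":[0,0,0.115],"spin":0},
    {"translation":[0,0,0.115],"spin":0}
  ]
}}

```text
time_s: 12.4
position: [0.4294, 0.3327, 0.1712]
ee_rot: [0.004, -0.654, 0.756, 0.0]
force: [-0.4, 0.8, 0.5]
opening: 0.0097
grip_force: 50.0
```

{"fn": "step_arm", "kwargs": {
  "moves": [
    {"translation":[0,-0.01,0],"spin":5},
    {"translation":[0.002,-0.03,0],"spin":11},
    {"translation":[0.004,-0.05,0],"spin":17},
    {"translation":[0.006,-0.07,0],"spin":23},
    {"translation":[0.008,-0.09,0],"spin":29},
    {"translation":[0.01,-0.11,0],"spin":35},
    {"translation":[0.012,-0.13,0],"spin":41},
    {"translation":[0.014,-0.15,0],"spin":47},
    {"translation":[0.016,-0.17,0],"spin":53},
    {"translation":[0.018,-0.19,0],"spin":59},
    {"translation":[0.02,-0.21,0],"spin":65},
    {"translation":[0.021,-0.23,0],"spin":71},
    {"translation":[0.022,-0.25,0],"spin":77},
    {"translation":[0.023,-0.265,0],"spin":83},
    {"translation":[0.024,-0.275,0],"spin":89},
    {"translation":[0.0245,-0.285,0],"spin":95},
    {"translation":[0.0245,-0.289,0],"spin":100},
    {"translation":[0.0245,-0.289,0],"spin":101},
    {"translation":[0.0245,-0.289,0],"spin":101},
    {"translation":[0.0245,-0.289,0],"spin":101}
  ]
}}

```text
time_s: 14.07
position: [0.4519, 0.0421, 0.1662]
ee_rot: [0.0, 1.0, 0.023, -0.0]
force: [0.2, 1.2, 0.3]
opening: 0.0098
grip_force: 50.0
```

```bash
python3 - <<'E'
from h import *
o=bot.get_obs();print({k:np.round(v,4) for k,v in o.items()})
s=snap('scene','s5.png');w=snap('wrist','w6.png')
P=o['position'];tip=P+[0,0,-.041];print(proj(s,[tip,[.4523,.042,.0535]]),proj(w,[tip,[.4523,.042,.0535]]))
a,b=proj(s,[tip])[0].astype(int)
A=cv2.resize(s['color'][b-60:b+60,a-50:a+50],(400,480),interpolation=cv2.INTER_CUBIC)
B=cv2.resize(w['color'][180:300,270:370],(400,480),interpolation=cv2.INTER_CUBIC)
cv2.imwrite('pics/m6.png',np.hstack([A,B]));print(a-50,b-60)
E
```

```text
{'time_s': np.float64(14.0667), 'q': array([ 4.5250e-01,  1.4730e-01, -4.7730e-01, -2.0000e-04, -9.4690e-01,
        1.1635e+00]), 'qvel': array([ 0.0055, -0.0013,  0.0056,  0.0002, -0.    ,  0.0068]), 'tau': array([-1.60800e-01, -2.45293e+01,  1.64892e+01,  3.65000e+00,
        7.61000e-02,  1.11000e-02]), 'position': array([0.4519, 0.0421, 0.1662]), 'ee_rot': array([ 1.000e-04,  9.997e-01,  2.260e-02, -4.000e-04]), 'force': array([0.1598, 1.2239, 0.288 ]), 'ft_torque': array([-0.0534, -0.0276,  0.0268]), 'grip_force': np.float64(50.0), 'opening': np.float64(0.0098)}
[[293.73834203 247.77733995]
 [294.41036558 282.29930142]] [[317.60192928 263.06631685]
 [318.49415122 235.88914011]]
243 187
```

View pics/m6.png

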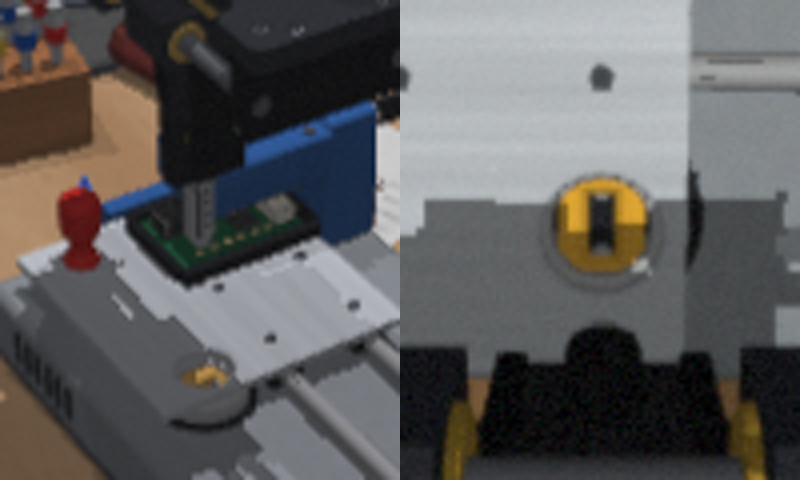

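Scene view: blade tip at (293,248), predicted (293.7,247.8); keyway at (294.8,280). In the wrist view bow and keyway share column 320.5, so they're aligned. Descend.

{"fn": "step_arm", "kwargs": {
  "moves": [
    {"translation":[0.0003,-0.0005,-0.02],"spin":0},
    {"translation":[0.0003,-0.0005,-0.04],"spin":0},
    {"translation":[0.0003,-0.0005,-0.055],"spin":0},
    {"translation":[0.0003,-0.0005,-0.064],"spin":0},
    {"translation":[0.0003,-0.0005,-0.067],"spin":0},
    {"translation":[0.0003,-0.0005,-0.067],"spin":0},
    {"translation":[0.0003,-0.0005,-0.067],"spin":0}
  ]
}}

```text
time_s: 14.75
position: [0.4531, 0.0418, 0.1001]
ee_rot: [-0.0, 1.0, 0.024, 0.001]
force: [0.4, -0.2, 0.5]
opening: 0.0098
grip_force: 50.0
```

{"fn": "step_arm", "kwargs": {
  "moves": [
    {"translation":[0,0,-0.002],"spin":0},
    {"translation":[0,0,-0.004],"spin":0},
    {"translation":[0,0,-0.006],"spin":0},
    {"translation":[0,0,-0.008],"spin":0},
    {"translation":[0,0,-0.01],"spin":0},
    {"translation":[0,0,-0.01],"spin":0},
    {"translation":[0,0,-0.01],"spin":0}
  ]
}}

```text
time_s: 15.33
position: [0.4527, 0.0417, 0.0894]
ee_rot: [-0.0, 1.0, 0.023, 0.0]
force: [0.9, 1.4, -0.7]
opening: 0.0094
grip_force: 50.0
```

{"fn": "step_arm", "kwargs": {
  "moves": [
    {"translation":[0,0,-0.001],"spin":0},
    {"translation":[0,0,-0.002],"spin":0},
    {"translation":[0,0,-0.003],"spin":0},
    {"translation":[0,0,-0.004],"spin":0},
    {"translation":[0,0,-0.005],"spin":0},
    {"translation":[0,0,-0.006],"spin":0},
    {"translation":[0,0,-0.007],"spin":0},
    {"translation":[0,0,-0.008],"spin":0},
    {"translation":[0,0,-0.009],"spin":0},
    {"translation":[0,0,-0.01],"spin":0}
  ]
}}

```text
time_s: 16.17
position: [0.4535, 0.0418, 0.0802]
ee_rot: [-0.0, 1.0, 0.024, 0.001]
force: [0.7, 1.6, 6.2]
opening: 0.0094
grip_force: 50.0
```

{"fn": "step_arm", "kwargs": {
  "moves": [
    {"translation":[0,0,-0.001],"spin":0},
    {"translation":[0,0,-0.002],"spin":0},
    {"translation":[0,0,-0.003],"spin":0},
    {"translation":[0,0,-0.004],"spin":0},
    {"translation":[0,0,-0.005],"spin":0},
    {"translation":[0,0,-0.006],"spin":0},
    {"translation":[0,0,-0.007],"spin":0},
    {"translation":[0,0,-0.008],"spin":0},
    {"translation":[0,0,-0.008],"spin":0},
    {"translation":[0,0,-0.008],"spin":0}
  ]
}}

```text
time_s: 17.0
position: [0.4536, 0.0418, 0.0724]
ee_rot: [-0.0, 1.0, 0.024, 0.001]
force: [-0.4, 2.3, 7.1]
opening: 0.0096
grip_force: 50.0
```

{"fn": "step_arm", "kwargs": {
  "moves": [
    {"translation":[0,0,-0.001],"spin":0},
    {"translation":[0,0,-0.002],"spin":0},
    {"translation":[0,0,-0.003],"spin":0},
    {"translation":[0,0,-0.004],"spin":0},
    {"translation":[0,0,-0.004],"spin":0},
    {"translation":[0,0,-0.004],"spin":0},
    {"translation":[0,0,-0.004],"spin":0}
  ]
}}

```text
time_s: 17.58
position: [0.4538, 0.0418, 0.0696]
ee_rot: [-0.0, 1.0, 0.024, 0.001]
force: [-2.9, 2.6, 18.2]
opening: 0.0094
grip_force: 50.0
```

{"fn": "step_arm", "kwargs": {
  "moves": [
    {"translation":[0,0,0],"spin":-5},
    {"translation":[0,0,0],"spin":-10},
    {"translation":[0,0,0],"spin":-15},
    {"translation":[0,0,0],"spin":-20},
    {"translation":[0,0,0],"spin":-25},
    {"translation":[0,0,0],"spin":-30},
    {"translation":[0,0,0],"spin":-35},
    {"translation":[0,0,0],"spin":-40},
    {"translation":[0,0,0],"spin":-45},
    {"translation":[0,0,0],"spin":-50},
    {"translation":[0,0,0],"spin":-55},
    {"translation":[0,0,0],"spin":-60},
    {"translation":[0,0,0],"spin":-60},
    {"translation":[0,0,0],"spin":-60}
  ]
}}

```text
time_s: 18.75
position: [0.453, 0.0411, 0.0696]
ee_rot: [0.0, 0.878, -0.479, 0.001]
force: [-3.4, -0.4, 18.6]
opening: 0.0098
grip_force: 50.0
```

```bash
python3 - <<'E'
from h import *
o=bot.get_obs();print({k:np.round(v,4) for k,v in o.items()})
E
```

```text
{'time_s': np.float64(18.75), 'q': array([ 0.4505,  0.2849, -0.6019,  0.0023, -0.6835,  0.1198]), 'qvel': array([-0.0002,  0.    , -0.0013, -0.0001,  0.    ,  0.0087]), 'tau': array([ -0.1852, -20.5951,   9.9609,   1.6662,   1.0671,  -0.1119]), 'position': array([0.453 , 0.0411, 0.0696]), 'ee_rot': array([ 2.000e-04,  8.779e-01, -4.789e-01,  7.000e-04]), 'force': array([-3.3581, -0.3943, 18.5737]), 'ft_torque': array([0.0373, 1.1305, 0.0393]), 'grip_force': np.float64(50.0054), 'opening': np.float64(0.0098)}
```

{"fn": "step_arm", "kwargs": {
  "moves": [
    {"translation":[0,0,0],"spin":-5},
    {"translation":[0,0,0],"spin":-10},
    {"translation":[0,0,0],"spin":-15},
    {"translation":[0,0,0],"spin":-20},
    {"translation":[0,0,0],"spin":-25},
    {"translation":[0,0,0],"spin":-30},
    {"translation":[0,0,0],"spin":-34},
    {"translation":[0,0,0],"spin":-37},
    {"translation":[0,0,0],"spin":-37},
    {"translation":[0,0,0],"spin":-37}
  ]
}}

```text
time_s: 19.58
position: [0.452, 0.0408, 0.0695]
ee_rot: [-0.001, -0.681, 0.733, -0.0]
force: [-6.4, 0.7, 20.9]
opening: 0.0093
grip_force: 50.0
```

```bash
python3 - <<'E'
from h import *
o=bot.get_obs();print({k:np.round(v,4) for k,v in o.items()}, np.degrees(o['q'][0]+o['q'][5]))
E
```

```text
{'time_s': np.float64(19.5833), 'q': array([ 0.4506,  0.2845, -0.6027,  0.0019, -0.6854, -0.5258]), 'qvel': array([ 0.0009,  0.0002, -0.0002,  0.0009,  0.0003,  0.0013]), 'tau': array([ -0.4763, -19.597 ,  10.4392,   1.8888,   1.622 ,  -0.1395]), 'position': array([0.452 , 0.0408, 0.0695]), 'ee_rot': array([-1.000e-03, -6.806e-01,  7.327e-01, -3.000e-04]), 'force': array([-6.4166,  0.7304, 20.8628]), 'ft_torque': array([0.2539, 1.7781, 0.1115]), 'grip_force': np.float64(50.0063), 'opening': np.float64(0.0093)} -4.306209005401306
```

{"fn": "step_arm", "kwargs": {
  "moves": [
    {"translation":[0,0,0],"spin":-2},
    {"translation":[0,0,0],"spin":-4},
    {"translation":[0,0,0],"spin":-4},
    {"translation":[0,0,0],"spin":-4}
  ]
}}

```text
time_s: 19.92
position: [0.4519, 0.0408, 0.0695]
ee_rot: [-0.001, -0.655, 0.756, -0.0]
force: [-5.8, 0.3, 21.0]
opening: 0.0098
grip_force: 50.0
```

```bash
python3 - <<'E'
from h import *
o=bot.get_obs();print({k:np.round(v,4) for k,v in o.items()}, np.degrees(o['q'][0]+o['q'][5]))
E
```

```text
{'time_s': np.float64(19.9167), 'q': array([ 0.4507,  0.2844, -0.6027,  0.0017, -0.6856, -0.5955]), 'qvel': array([-0.0013, -0.002 , -0.0004, -0.0005, -0.0004,  0.0029]), 'tau': array([ -0.5881, -19.476 ,  10.477 ,   1.9475,   1.6786,  -0.1354]), 'position': array([0.4519, 0.0408, 0.0695]), 'ee_rot': array([-1.100e-03, -6.546e-01,  7.560e-01, -3.000e-04]), 'force': array([-5.8479,  0.2964, 21.0423]), 'ft_torque': array([0.3289, 1.8868, 0.0632]), 'grip_force': np.float64(50.0064), 'opening': np.float64(0.0098)} -8.296445486583377
```

{"fn": "step_arm", "kwargs": {
  "moves": [
    {"translation":[0,0,0],"spin":-2},
    {"translation":[0,0,0],"spin":-4},
    {"translation":[0,0,0],"spin":-4},
    {"translation":[0,0,0],"spin":-4}
  ]
}}

```text
time_s: 20.25
position: [0.4518, 0.0408, 0.0695]
ee_rot: [-0.001, -0.628, 0.778, -0.0]
force: [-6.6, 0.9, 21.4]
opening: 0.0097
grip_force: 50.0
```

```bash
python3 - <<'E'
from h import *
o=bot.get_obs();print({k:np.round(v,4) for k,v in o.items() if k in('tau','ft_torque','force','opening')}, np.degrees(o['q'][0]+o['q'][5]))
s=snap('scene','s7.png');w=snap('wrist','w7.png')
A=cv2.resize(s['color'][220:300,244:344],(500,400),interpolation=cv2.INTER_CUBIC)
B=cv2.resize(w['color'][200:300,280:355],(300,400),interpolation=cv2.INTER_CUBIC)
cv2.imwrite('pics/m7.png',np.hstack([A,B]))
E
```

```text
{'tau': array([ -0.9467, -19.3577,  10.52  ,   1.9898,   1.7307,  -0.247 ]), 'force': array([-6.5595,  0.895 , 21.4457]), 'ft_torque': array([0.4734, 2.0106, 0.2466]), 'opening': np.float64(0.0097)} -12.269058568587528
```

View pics/m7.png

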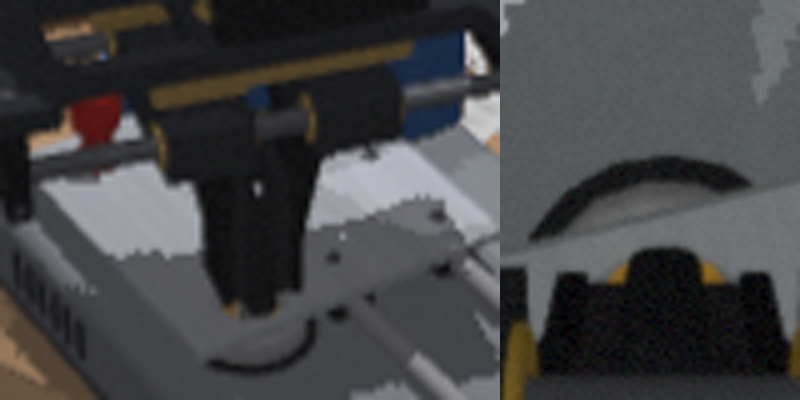

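Torque about z jumped to 0.25 N m, against the spring's 0.12 N m, so the lock is on its stop. The view shows the key seated and squarely gripped. I'll add slight margin and confirm it holds.

{"fn": "step_arm", "kwargs": {
  "moves": [
    {"translation":[0,0,0],"spin":-1},
    {"translation":[0,0,0],"spin":-2},
    {"translation":[0,0,0],"spin":-2},
    {"translation":[0,0,0],"spin":-2},
    {"translation":[0,0,0],"spin":-2},
    {"translation":[0,0,0],"spin":-2},
    {"translation":[0,0,0],"spin":-2},
    {"translation":[0,0,0],"spin":-2}
  ]
}}

```text
time_s: 21.02
position: [0.4518, 0.0408, 0.0695]
ee_rot: [-0.001, -0.615, 0.789, -0.0]
force: [-6.9, 2.3, 21.4]
opening: 0.0099
grip_force: 50.0
```

```bash
python3 - <<'E'
from h import *
o=bot.get_obs();print({k:np.round(v,4) for k,v in o.items() if k in('tau','ft_torque','force','opening','position')}, np.degrees(o['q'][0]+o['q'][5]))
E
```

```text
{'tau': array([ -1.1193, -19.3324,  10.5473,   1.9442,   1.756 ,  -0.3409]), 'position': array([0.4518, 0.0408, 0.0695]), 'force': array([-6.8816,  2.262 , 21.3899]), 'ft_torque': array([0.5013, 2.0815, 0.3667]), 'opening': np.float64(0.0099)} -14.236811643966584
```

Torque keeps climbing with angle (0.35 N m), so it's firm on the stop, and the key is held down with about 21 N. Handing in.

```bash
python3 -c "
from bench import bot
print(bot.finish_job())"
```

```text
the job is handed in; nothing more can be done
None
```

The job is handed in at about 21 s: the carriage is home, and the key is fully in, turned clockwise to its stop and still gripped there; the hand-in gave no verdict. I had to push the carriage home twice, because I pulled it back about 2.5 mm when first letting go of the knob.

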